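Tare the coin cup and weigh a coin roll

TASK

Check the thick coin roll on the coin scale: seat the empty coin cup fully home on the scale's pan, turning it gently by feel until its slotted foot drops over the bar in the pan's well, and let go of it; then press the tare key well down, hold it for about a second and release it; then lower the thick roll gently into the cup so that it stands upright and let go, without dropping it in. The load cell is delicate: never load the scale with more than 3 kg (30 N), do not press tare again once the roll is in the cup, and leave the slim roll where it stands.

Things in the scene. Friction and masses are not known exactly. Their poses are not given: they have to be found in the camera images.
- scale: Grey coin scale, 200 x 144 mm, does not move. Origin: centre of its underside, on the table; its x points from the key edge (robot side) to the rear, z up. The rear deck, 42 mm high, carries a round steel pan (106 mm across, top 50 mm above the table, giving about 1 mm for each 6 N of load); in front of it a sloping blank window, then a ledge 28 mm high with the keys.
- pan_seat (a point): Centre of the floor of the round well in the middle of the pan, 50 mm above the table; axes as the scale's. The seated cup's origin lies here. Well: inner radius 26 mm, widening to 29 mm at its mouth, 10 mm above the floor. A straight steel bar 5 mm wide, 42 mm long and 4 mm high lies across the floor through the centre: see well_mouth.
- well_mouth (a point): Centre of the well's mouth, 10 mm above pan_seat; axes as the scale's. The pan sits on a swivel post (turns at about 0.6 N m), so the bar's direction is not reported: at the start it is turned 0.15 to 1.45 rad anticlockwise (from above) from the scale's y axis. Find it by eye or by turning the cup on it under a few newtons until it drops.
- tare_top (a point): Centre of the top of the tare key: the wide oblong black key (24 x 36 mm, long side along the scale's y) at the right-hand end of the ledge (the scale's -y end); top 37 mm above the table when up. The three small round keys to its left do nothing.
- tare_key (a joint): Travel of the tare key: 0 up, 0.006 m at its hard stop (straight down). Spring: starts to move at 2 N, 1 N more for each mm, 8 N at the stop; it makes contact from 3 mm down. It springs up by itself.
- coin_cup: Empty round black coin cup, 49 mm high, 110 g. Origin: centre of the underside of its foot, z up. Wall straight, 60 mm across, from 15 to 45 mm height; rim 64 mm across. Two thumb tabs stick out of the rim, to 41 mm from the axis along its +x and -x. Grip it across its y axis, fingertips at least 13 mm above the origin to clear the well.
- cup_slot (a point): On the cup's axis, 5 mm above its origin, axes as the cup's: roof of the slot, 9 mm wide and 5 mm deep, right across the underside of the foot (49.4 mm across, 12 mm high) along the cup's x, in line with the tabs; fits either way round. Slot across the bar: the foot rides on the bar, 4 mm too high. Within about 0.08 rad of the bar's direction: drops home.
- cup_in (a point): Centre of the cup's inner floor, 15 mm above the cup's origin; inside 54 mm across and 34 mm deep.
- thick_roll: Coin roll in brown paper with a pale band, the thicker of two: 28 mm across, 60 mm high, about 260 g, standing. Origin: centre of its underside, z along it. In the cup it stands 26 mm above the rim; grip its upper part (fingertips no more than 30 mm below its top).
- slim_roll: The other coin roll: 20 mm across, 60 mm high, standing. Origin: centre of its underside. Leave it alone.
Things that resemble listed ones, but are neither listed nor needed, are in the scene too. Leave any turquoise look-alike of the coin_cup alone. Leave any yellow look-alike of the thick_roll alone.

How it is judged:
By the outcome, as a careful person would: the job done as asked, in the order asked, and still so for the second after the job is handed in, with the robot touching nothing.
It also fails if it takes over 72 s, if anything falls off the work surface, if the arm or the gripper's body presses on something with over 40 N, if the wrist force passes 120 N, or if a joint passes its speed limit or range.

ROBOT

A 6-joint arm with a two-finger parallel gripper is mounted at the origin on a cart in front of the work surface, level with it; the furniture and walls round the work are solid. World frame = base frame: x ahead of the robot, y to its left, z up, the work surface at z = 0. Lengths are in m, angles in rad, forces in N, time in s.
With the tool pointing down it reaches from about 0.275 to 0.875 m from the base axis. Payload 12.5 kg.
Tool frame: the origin (TCP) lies midway between the tips of the shut fingers; the grasp point (between the pads) lies 19 mm behind it; y points along the fingers, z is the direction in which the jaws open and shut, and the axes are right-handed (so a half turn about y gives the same grasp; the last joint's range is limited). The gripper opens to 85 mm and grips with 20 to 120 N. Pads are 22 mm wide; open, the fingers measure 114 mm over their backs; the gripper's body (76 mm by 85 mm) begins 54 mm behind the grasp point. The pads swing forward as they close: fully open they stand 13 mm farther back than shut.
Start: joints at [1.211, 0.351, 1.652, -0, 1.139, -0.085], TCP at [0.149, 0.529, 0.231] pointing down, gripper open.
Joint ranges: [-2.75, 2.75], [-0.79, 2.1], [0.01, 2.65], [-1.57, 4.71], [0.07, 3.14], [-2.87, 2.87]. Speed limits (rad/s): [2.22, 2.22, 2.79, 3.14, 3.14, 3.14].

INTERFACE

Orientations are given as a unit quaternion [w, x, y, z].
In Python, from workcell import telemetry, cams, workorder gives the robot as it stands.
- The arm moves only by the tool send_rows, never from a script. Its arguments are lists of equal length, an entry for each row: "delta_pos": the shift along the tool's x, y, z scaled (see below), a list of three; "twist": the turn about the tool's y scaled (see below). In form: {"delta_pos": [[x, y, z], ...], "twist": [twist, ...]}. A call has 1 to 12 rows; each row is the pose to reach, as a shift and turn from the pose measured when the call began, along the tool's axes at that moment; what a row does not reach only later rows make up. The controller multiplies each number of a shift by 25 cm and each number of a turn by 0.5 rad. A row lasts 1/8 s, in which the tool goes at most 62.5 mm and 10.7 degrees, less where a joint would pass 70% of its speed; a pose out of reach is approached as far as the arm can. A call with a number of a shift or a turn outside -1 to 1 is refused whole. A call with a gripper value outside its range is refused whole. "claw" is the gripper's target within -1 to 1 (fully open at 1, half-way at 0, shut at -1), set as the call begins (left out, the last holds). The fingers move at their own pace and stop on an object; the grip force is fixed at half the most. Time passes only in rows, so rows that repeat a pose let the fingers close. It gives the time, the measured TCP pose, the force and the opening at its end, in the units of the state.
- telemetry.read_state(): the state, without advancing time (a new reading comes with each control period).
- cams.get_image(name): name is "scene" or "top" or "wrist"; returns a dict with "color" (400x640x3 uint8, red, green, blue), "intrinsics" (3x3 intrinsics, pixels), "T" (4x4, takes a point from camera to world coordinates); the wrist camera has in their place "T_tool_cam" (4x4, takes a point from camera to tool coordinates, whose origin is the TCP and whose axes are the tool frame's). Camera axes: x right, y down, z forward; pixel columns grow to the right and rows downward; lengths in m; the calibration is good to about 2 mm. The wrist camera is an equidistant fisheye: a pixel r from the principal point sees the ray r / f radians off the axis. A picture is of the moment at which its call begins: read the wrist's pose just before it. There is no depth.
- workorder.job_done(): hands the job in, once; it reports no verdict.
The state is a dict: "time": time; "qpos": joint angles; "dq": joint speeds; "joint_efforts": joint torques, N m; "ee_pos": TCP position; "eef_rot": TCP orientation; "wrist_force": force on the tool from outside, world axes, zero at the start; "ft_torque": the same for the moment, N m; "gripper_width": opening from 0.0 (shut) to 1.0 (fully open).
Only numpy, scipy, OpenCV 4.12 (cv2) and the standard library are available. Lean on these libraries where they do the work, as an engineer would, in place of code of your own. Each camera call takes 0.05 s, during which the arm holds its last target. There are 200 camera calls.

## Working session

There is one attempt and no reset: what is moved stays moved. The work goes in short steps, Python scripts to look and compute and a tool call to move; the robot and the scene stay as the last step left them, time stands still between calls to the robot, and variables do not carry over. Pictures are saved under pics/ and viewed, about 8 in all and at most 12, crops included, and the job is handed in when it is done.

Besides the shell and the picture viewer there is one more tool, called by a JSON object that holds its "name" and its "arguments", one argument or row to a line. send_rows: Moves the arm, as the interface text tells. Its arguments: {"type":"object","properties":{"delta_pos":{"type":"array","items":{"type":"array","items":{"type":"number","minimum":-1,"maximum":1}}},"twist":{"type":"array","items":{"type":"number","minimum":-1,"maximum":1}},"claw":{"type":"number"}},"required":["delta_pos","twist"]}

```bash
mkdir -p pics; ls; cat > h.py <<'E'
import numpy as np, cv2
from workcell import telemetry, cams, workorder
def save(n,f,crop=None,s=1):
    d=cams.get_image(n); im=d["color"][:,:,::-1]
    np.savez('pics/'+f+'.npz',**{k:v for k,v in d.items()})
    if crop: im=im[crop[1]:crop[3],crop[0]:crop[2]]
    if s!=1: im=cv2.resize(im,None,fx=s,fy=s,interpolation=cv2.INTER_CUBIC)
    cv2.imwrite('pics/'+f+'.png',im); return d
def px2w(d,u,v,z):
    K=d["intrinsics"];T=d["T"]; r=T[:3,:3]@np.linalg.inv(K)@[u,v,1]; o=T[:3,3]
    return o+r*(z-o[2])/r[2]
E
python3 - <<'E'
from h import *
s=telemetry.read_state(); print(s)
for n in("top","scene"):
    d=save(n,n+'0'); print(n,d["intrinsics"],d["T"])
d=cams.get_image("wrist"); print(d["T_tool_cam"],d["intrinsics"])
E
```

```text
pics
{'time': 0.0, 'qpos': array([ 1.21140732e+00,  3.51261325e-01,  1.65243008e+00, -5.29367877e-06,
        1.13909404e+00, -8.46159892e-02]), 'dq': array([-4.32914818e-04,  9.59010385e-05,  3.23290893e-03,  2.10569435e-05,
        1.41214326e-03,  1.87975139e-04]), 'joint_efforts': array([ 1.40731205e-03, -5.06080270e+01, -2.91422796e+01,  6.40145140e-05,
        4.31075037e-03, -3.78603227e-05]), 'ee_pos': array([0.14909827, 0.52905927, 0.2307424 ]), 'eef_rot': array([-0.70003218,  0.70085565, -0.09693202,  0.09674962]), 'wrist_force': array([-0.07012842, -0.19952796, -0.38944452]), 'ft_torque': array([ 0.01395685,  0.0016771 , -0.04050101]), 'gripper_width': 0.9984052781542964}
top [[366.36238068   0.         318.17516202]
 [  0.         366.36238068 200.86653954]
 [  0.           0.           1.        ]] [[ 0.00502164 -0.99814288  0.06070889  0.46616204]
 [-0.99993105 -0.00436766  0.01090032  0.05504653]
 [-0.01061492 -0.06075944 -0.99809599  1.08124699]
 [ 0.          0.          0.          1.        ]]
scene [[409.13714709   0.         319.32948766]
 [  0.         409.13714709 199.65842224]
 [  0.           0.           1.        ]] [[ 0.70460632 -0.39511876  0.5894159  -0.2514422 ]
 [-0.70942062 -0.41083495  0.57265787 -0.69828171]
 [ 0.01588478 -0.82164214 -0.5697823   0.8239244 ]
 [ 0.          0.          0.          1.        ]]
[[ 4.83365768e-05  9.57452742e-01  2.88590099e-01 -7.42211709e-02]
 [-4.16129668e-04 -2.88590055e-01  9.57452666e-01 -1.42884641e-01]
 [ 9.99999912e-01 -1.66370886e-04  3.84475036e-04  3.77378329e-04]
 [ 0.00000000e+00  0.00000000e+00  0.00000000e+00  1.00000000e+00]] [[309.70691629   0.         318.20227069]
 [  0.         309.70691629 195.66394606]
 [  0.           0.           1.        ]]
```

View pics/top0.png

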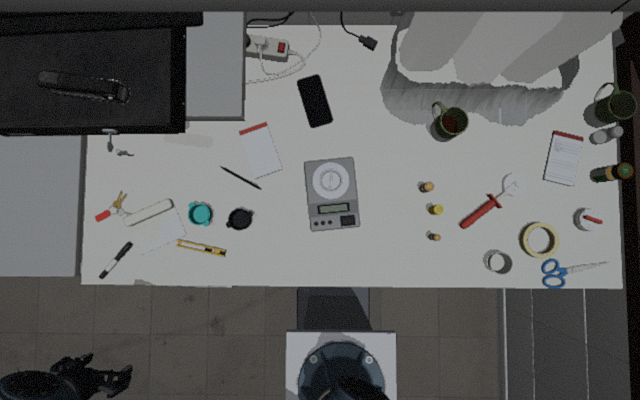

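View pics/scene0.png

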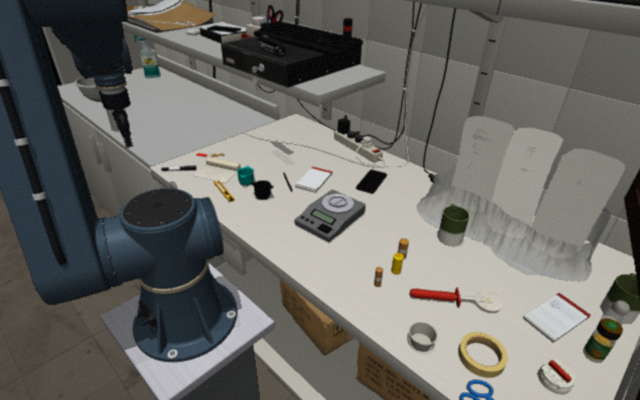

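Top view: the black cup is at about (240,218) with a turquoise look-alike at (201,214). The scale is at (332,194). The rolls are at (427,187) brown, (436,210) yellow look-alike and (434,237) brown, smaller. I'll confirm these in an enlarged mosaic.

```bash
python3 - <<'E'
from h import *
d=np.load('pics/top0.npz'); im=d["color"][:,:,::-1]
c=lambda x0,y0,x1,y1,s: cv2.resize(im[y0:y1,x0:x1],None,fx=s,fy=s,interpolation=cv2.INTER_CUBIC)
A=c(295,150,370,240,6)      # 450x540
B=c(215,200,265,236,7)  # 350x252
C=c(410,175,460,247,4)[:288] # 200x288
o=np.zeros((540,800,3),np.uint8); o[:,:450]=A; o[:252,450:]=B; o[252:,450:650]=C
cv2.imwrite('pics/mos.png',o)
E
```

```text
(no output)
```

View pics/mos.png

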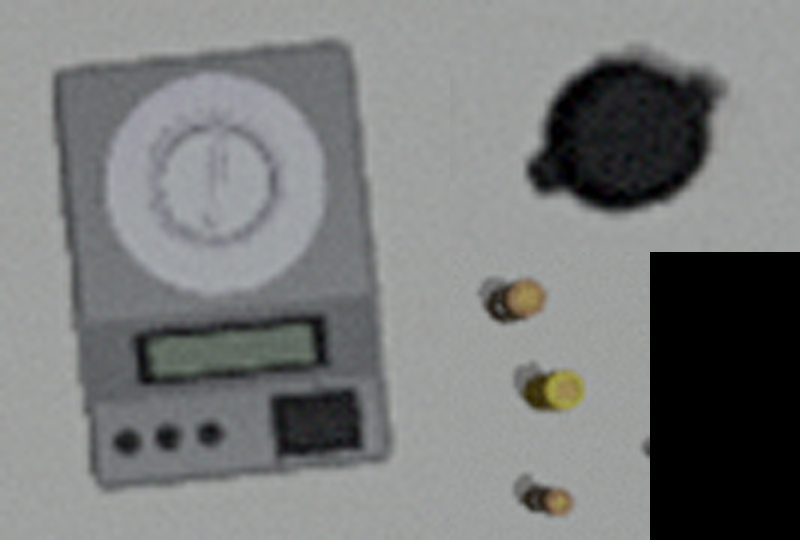

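The black cup has tabs at mosaic (545,172) and (705,88). The thick roll is the upper brown one at (525,297); its top is about 26 mm across, against about 19 mm for the slim one at (558,502). The bar looks nearly vertical in the image.

```bash
cat >> h.py <<'E'
from scipy.spatial.transform import Rotation as Ro
def Rt(s=None):
    s=s or telemetry.read_state(); q=s["eef_rot"]; return Ro.from_quat([q[1],q[2],q[3],q[0]]).as_matrix()
def zyaw(s=None):
    z=Rt(s)[:,2]; return np.arctan2(z[1],z[0])
def rel(p,yaw=None):
    s=telemetry.read_state(); R=Rt(s); d=R.T@(np.array(p)-s["ee_pos"])/.25
    t=0
    if yaw is not None:  # yaw of tool z (jaw axis), mod pi; tool y down => +twist turns clockwise
        e=(yaw-zyaw(s)+np.pi/2)%np.pi-np.pi/2; t=-e*np.sign(-R[2,1])/.5
    print('delta',d.round(3),'twist',round(t,3),'zyaw',zyaw(s).round(3),'q6',s["qpos"][5].round(3),'q1',s["qpos"][0].round(3))
def wpx(f,u,v,z,s):
    "wrist pixel -> world at height z, state s"
    d=np.load('pics/'+f+'.npz');K=d["intrinsics"];T=d["T_tool_cam"]
    a=np.array([u-K[0,2],v-K[1,2]]);r=np.hypot(*a);th=r/K[0,0]
    ray=np.r_[np.sin(th)*a/max(r,1e-9),np.cos(th)]
    R=Rt(s);o=R@T[:3,3]+s["ee_pos"];w=R@T[:3,:3]@ray
    return o+w*(z-o[2])/w[2]
E
python3 - <<'E'
from h import *
d=np.load('pics/top0.npz')
A=lambda x,y:(295+x/6-.4,150+y/6-.4)
B=lambda x,y:(215+(x-450)/7-.4,200+y/7-.4)
C=lambda x,y:(410+(x-450)/4-.4,175+(y-252)/4-.4)
p=lambda uv,z:px2w(d,*uv,z).round(4)
print('pan',p(A(216,183),.05),'well',p(A(216,183),.06))
print('tare',p(A(317,422),.037)); print('corners',[p(A(*c),.042) for c in((57,72),(347,42))],[p(A(*c),.028) for c in ((100,488),(388,460))])
print('cup',p(B(627,132),.049),'tabs',p(B(540,174),.047),p(B(710,88),.047))
print('thick',p(C(525,297),.06),'slim',p(C(558,502),.06),'yel',p(C(567,390),.06))
print(Rt()); rel([*p(B(626,132),.049)[:2],.2])
E
```

```text
pan [0.5879 0.0315 0.05  ] well [0.5867 0.0317 0.06  ]
tare [ 0.4757 -0.017   0.037 ]
corners [array([0.6418, 0.1072, 0.042 ]), array([ 0.6566, -0.031 ,  0.042 ])] [array([0.4438, 0.0859, 0.028 ]), array([ 0.4578, -0.0515,  0.028 ])]
cup [0.4783 0.2869 0.049 ] tabs [0.4612 0.3223 0.047 ] [0.4962 0.2541 0.047 ]
thick [ 0.5716 -0.2411  0.06  ] slim [ 0.4293 -0.262   0.06  ] yel [ 0.5068 -0.2693  0.06  ]
[[ 9.62483006e-01 -3.07658461e-04  2.71341791e-01]
 [-2.71341954e-01 -7.96169306e-04  9.62482680e-01]
 [-8.00819351e-05 -9.99999636e-01 -8.49780075e-04]]
delta [ 1.53   0.124 -0.574] twist 0 zyaw 1.296 q6 -0.085 q1 1.211
```

{"name": "send_rows", "arguments": {
  "delta_pos": [
    [0.15,0,-0.06],
    [0.35,0,-0.13],
    [0.55,0,-0.2],
    [0.7,0,-0.26],
    [0.77,0,-0.29],
    [0.77,0,-0.29],
    [0.77,0,-0.29]
  ],
  "twist": [0.2,0.4,0.6,0.75,0.82,0.82,0.82],
  "claw": 1
}}

```text
time: 1.02
ee_pos: [0.314, 0.4077, 0.2309]
eef_rot: [-0.666, 0.667, -0.237, 0.237]
wrist_force: [0.4, 0.3, -0.6]
gripper_width: 0.998
```

```bash
python3 - <<'E'
from h import *
rel([.4785,.2875,.2],.474)
E
```

```text
delta [0.814 0.124 0.043] twist 0.827 zyaw 0.888 q6 -0.063 q1 0.824
```

{"name": "send_rows", "arguments": {
  "delta_pos": [
    [0.2,0.05,0.01],
    [0.4,0.1,0.02],
    [0.6,0.16,0.03],
    [0.75,0.22,0.04],
    [0.81,0.26,0.043],
    [0.814,0.28,0.043],
    [0.814,0.28,0.043],
    [0.814,0.28,0.043]
  ],
  "twist": [0.2,0.4,0.6,0.75,0.827,0.827,0.827,0.827]
}}

```text
time: 2.02
ee_pos: [0.4779, 0.2885, 0.1614]
eef_rot: [-0.604, 0.604, -0.368, 0.368]
wrist_force: [0.3, -0.3, 0.5]
gripper_width: 0.999
```

```bash
python3 - <<'E'
from h import *
import pickle
s=telemetry.read_state(); print(s["ee_pos"],zyaw(s)); pickle.dump(s,open('pics/w1.pkl','wb')); save('wrist','w1',(120,60,520,360),2)
rel([.4785,.2875,.16],.474)
E
```

```text
[0.47794306 0.28849097 0.16141747] 0.47607423198887555
delta [0.004 0.006 0.   ] twist 0.004 zyaw 0.476 q6 -0.016 q1 0.46
```

View pics/w1.png

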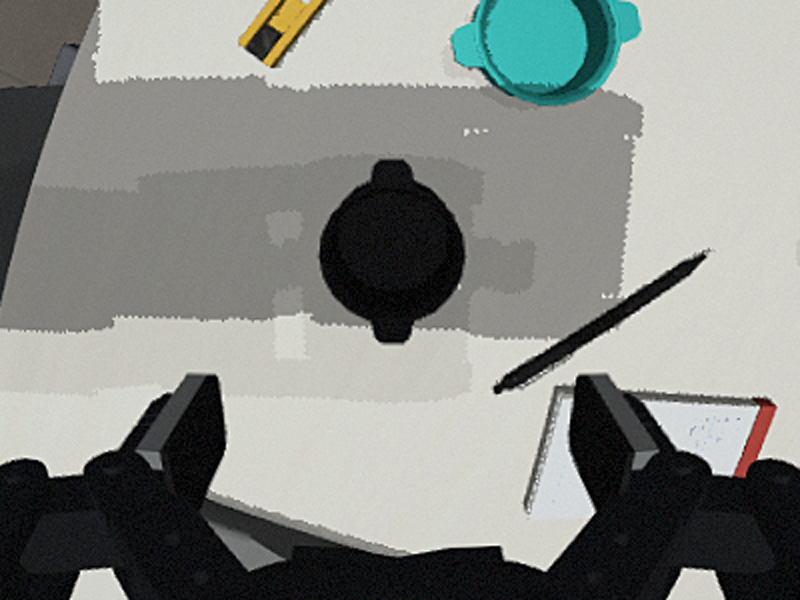

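The wrist view shows the black cup centred at about (392,251) in the crop. Its tabs are at (392,160) and (392,343), in line with the tool x axis.

```bash
python3 - <<'E'
from h import *
import pickle
s=pickle.load(open('pics/w1.pkl','rb'))
w=lambda x,y,z:wpx('w1',120+x/2-.25,60+y/2-.25,z,s)
a,b,l,r=w(392,159,.047),w(392,343,.047),w(319,254,.047),w(465,254,.047)
print(a,b,(a+b)/2,l,r,(l+r)/2, np.linalg.norm(a-b),np.linalg.norm(l-r))
c=[((a+b)/2)[0],((a+b)/2)[1],.009]; rel(c,np.arctan2(*(a-b)[1::-1])-np.pi/2)
E
```

```text
[0.45498578 0.32812266 0.047     ] [0.49265695 0.25467156 0.047     ] [0.47382136 0.29139711 0.047     ] [0.44560539 0.27723337 0.047     ] [0.50169851 0.30615216 0.047     ] [0.47365195 0.29169276 0.047     ] 0.08254805627940073 0.06310890977048543
delta [-0.019  0.61  -0.009] twist 0.004 zyaw 0.476 q6 -0.016 q1 0.46
```

{"name": "send_rows", "arguments": {
  "delta_pos": [
    [-0.015,0.15,-0.009],
    [-0.019,0.35,-0.009],
    [-0.019,0.5,-0.009],
    [-0.019,0.58,-0.009],
    [-0.019,0.61,-0.009],
    [-0.019,0.61,-0.009]
  ],
  "twist": [0,0,0,0,0,0]
}}

```text
time: 2.82
ee_pos: [0.474, 0.2918, 0.0093]
eef_rot: [0.604, -0.604, 0.368, -0.368]
wrist_force: [0.2, 0.2, -0.9]
gripper_width: 0.993
```

{"name": "send_rows", "arguments": {
  "delta_pos": [
    [0,0,0],
    [0,0,0],
    [0,0,0],
    [0,0,0],
    [0,0,0],
    [0,0,0]
  ],
  "twist": [0,0,0,0,0,0],
  "claw": -1
}}

```text
time: 3.58
ee_pos: [0.4744, 0.2921, 0.011]
eef_rot: [0.604, -0.603, 0.367, -0.368]
wrist_force: [-3.7, -1.4, 12.4]
gripper_width: 0.705
```

{"name": "send_rows", "arguments": {
  "delta_pos": [
    [0,-0.06,0],
    [0,-0.2,0],
    [0,-0.4,0],
    [0,-0.6,0],
    [0,-0.72,0],
    [0,-0.76,0],
    [0,-0.76,0]
  ],
  "twist": [0,0,0,0,0,0,0]
}}

```text
time: 4.45
ee_pos: [0.474, 0.2919, 0.2011]
eef_rot: [0.604, -0.603, 0.367, -0.368]
wrist_force: [0.2, 0.1, -1.6]
gripper_width: 0.708
```

```bash
python3 - <<'E'
from h import *
s=telemetry.read_state();print(s["ee_pos"],s["gripper_width"],s["wrist_force"],s["ft_torque"]);rel([.655,.033,.2],1.52)
E
```

```text
[0.47399594 0.29194065 0.20109171] 0.7075727713513621 [ 0.17873108  0.05705556 -1.60637112] [-0.03461881  0.00116354 -0.01299765]
delta [1.252 0.005 0.169] twist -2.088 zyaw 0.476 q6 -0.008 q1 0.469
```

{"name": "send_rows", "arguments": {
  "delta_pos": [
    [0.12,0,0.01],
    [0.3,0,0.04],
    [0.5,0,0.06],
    [0.7,0,0.09],
    [0.8,0,0.1],
    [0.8,0,0.1]
  ],
  "twist": [-0.2,-0.5,-0.8,-1,-1,-1]
}}

```text
time: 5.2
ee_pos: [0.5879, 0.1242, 0.1993]
eef_rot: [0.676, -0.676, 0.208, -0.208]
wrist_force: [-0.6, -0.2, -2.0]
gripper_width: 0.705
```

```bash
python3 - <<'E'
from h import *
rel([.655,.033,.2],1.52)
E
```

```text
delta [ 0.427 -0.003 -0.151] twist -1.092 zyaw 0.974 q6 -0.844 q1 0.131
```

{"name": "send_rows", "arguments": {
  "delta_pos": [
    [0.1,0,-0.03],
    [0.25,0,-0.09],
    [0.38,0,-0.13],
    [0.427,0,-0.151],
    [0.427,0,-0.151],
    [0.427,0,-0.151],
    [0.427,0,-0.151]
  ],
  "twist": [-0.2,-0.5,-0.8,-1,-1,-1,-1]
}}

```text
time: 6.08
ee_pos: [0.6545, 0.0339, 0.1992]
eef_rot: [0.706, -0.706, 0.035, -0.034]
wrist_force: [0.3, 0.0, -0.9]
gripper_width: 0.704
```

```bash
python3 - <<'E'
from h import *
import pickle
s=telemetry.read_state(); print(s["ee_pos"],zyaw(s)); pickle.dump(s,open('pics/w2.pkl','wb')); save('wrist','w2',(200,50,400,200),4)
E
```

```text
[0.65449567 0.03394416 0.19915733] 1.4735409398274057
```

View pics/w2.png

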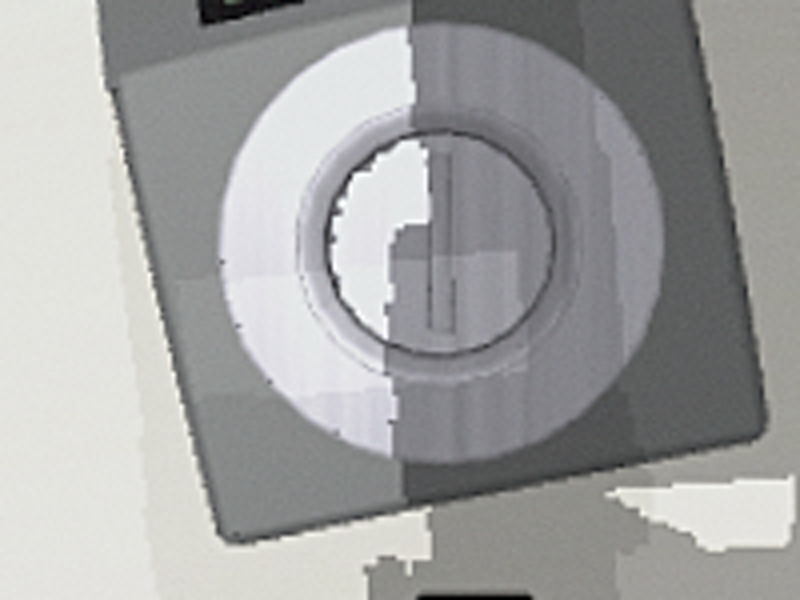

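The bar runs vertically in the crop, from (441,150) to (442,333). The well floor is centred at about (441,242).

```bash
python3 - <<'E'
from h import *
import pickle
s=pickle.load(open('pics/w2.pkl','rb'))
w=lambda x,y,z:wpx('w2',200+x/4-.375,50+y/4-.375,z,s)
l,r,t,b=w(328,242,.05),w(554,242,.05),w(441,130,.05),w(441,354,.05)
print(l,r,t,b,(l+r)/2,(t+b)/2,np.linalg.norm(l-r),np.linalg.norm(t-b))
for m in((219,243,663,243),(441,22,441,463)):
    a,c=w(m[0],m[1],.05),w(m[2],m[3],.05);print('pan',(a+c)/2,np.linalg.norm(a-c))
B0,B1=w(441,150,.054),w(441.3,333,.054); print('bar',(B0+B1)/2,np.linalg.norm(B0-B1),np.arctan2(*(B0-B1)[1::-1]))
c=(l+r+t+b)/4; rel([c[0],c[1],.09],np.arctan2(*(B1-B0)[1::-1])+np.pi/2)
E
```

```text
[0.58177471 0.00734672 0.05      ] [0.58716507 0.05986666 0.05      ] [0.55837109 0.03626932 0.05      ] [0.61109208 0.03096991 0.05      ] [0.58446989 0.03360669 0.05      ] [0.58473159 0.03361961 0.05      ] 0.05279583177186259 0.052986665283008064
pan [0.58405177 0.0334716  0.05      ] 0.10452982902004156
pan [0.58495697 0.03353454 0.05      ] 0.10514811943325669
bar [0.58455414 0.03378244 0.054     ] 0.04265619134115454 3.0430512694612086
delta [-0.278  0.437 -0.028] twist 0.003 zyaw 1.474 q6 -1.494 q1 -0.02
```

{"name": "send_rows", "arguments": {
  "delta_pos": [
    [-0.08,0,-0.01],
    [-0.2,0.05,-0.02],
    [-0.27,0.15,-0.028],
    [-0.278,0.28,-0.028],
    [-0.278,0.39,-0.028],
    [-0.278,0.437,-0.028],
    [-0.278,0.437,-0.028],
    [-0.278,0.437,-0.028]
  ],
  "twist": [0.003,0.003,0.003,0.003,0.003,0.003,0.003,0.003]
}}

```text
time: 7.12
ee_pos: [0.5854, 0.0337, 0.0912]
eef_rot: [0.706, -0.706, 0.034, -0.035]
wrist_force: [0.1, -0.0, -1.1]
gripper_width: 0.706
```

```bash
python3 - <<'E'
from h import *
s=telemetry.read_state();print(s["ee_pos"],s["wrist_force"]);rel([.5846,.0336,.067],1.472)
E
```

```text
[0.5853669  0.0336511  0.09115652] [ 0.05705135 -0.04602047 -1.07022464]
delta [-0.003  0.097 -0.001] twist 0.0 zyaw 1.472 q6 -1.495 q1 -0.022
```

{"name": "send_rows", "arguments": {
  "delta_pos": [
    [-0.003,0.03,-0.001],
    [-0.003,0.055,-0.001],
    [-0.003,0.075,-0.001],
    [-0.003,0.088,-0.001],
    [-0.003,0.097,-0.001],
    [-0.003,0.097,-0.001]
  ],
  "twist": [0,0,0,0,0,0]
}}

```text
time: 7.88
ee_pos: [0.5846, 0.0335, 0.0668]
eef_rot: [0.706, -0.706, 0.035, -0.035]
wrist_force: [-0.3, 0.5, -1.3]
gripper_width: 0.706
```

No contact yet, and the foot is inside the mouth. I'll continue down in small steps.

{"name": "send_rows", "arguments": {
  "delta_pos": [
    [0,0.004,0],
    [0,0.008,0],
    [0,0.012,0],
    [0,0.014,0]
  ],
  "twist": [0,0,0,0]
}}

```text
time: 8.38
ee_pos: [0.5846, 0.0335, 0.0632]
eef_rot: [0.706, -0.706, 0.035, -0.035]
wrist_force: [0.6, 0.3, -1.3]
gripper_width: 0.706
```

{"name": "send_rows", "arguments": {
  "delta_pos": [
    [0,0.004,0],
    [0,0.008,0],
    [0,0.01,0],
    [0,0.01,0]
  ],
  "twist": [0,0,0,0]
}}

```text
time: 8.88
ee_pos: [0.5846, 0.0335, 0.0608]
eef_rot: [0.706, -0.706, 0.035, -0.035]
wrist_force: [-0.9, -0.0, 1.6]
gripper_width: 0.705
```

{"name": "send_rows", "arguments": {
  "delta_pos": [
    [0,0.003,0],
    [0,0.005,0],
    [0,0.005,0]
  ],
  "twist": [0,0,0]
}}

```text
time: 9.25
ee_pos: [0.5847, 0.0335, 0.0599]
eef_rot: [0.706, -0.706, 0.034, -0.035]
wrist_force: [-2.1, 0.3, 6.2]
gripper_width: 0.706
```

{"name": "send_rows", "arguments": {
  "delta_pos": [
    [0,0,0],
    [0,0,0],
    [0,0,0],
    [0,0,0]
  ],
  "twist": [0.07,0.14,0.2,0.2]
}}

```text
time: 9.75
ee_pos: [0.585, 0.0331, 0.0601]
eef_rot: [0.704, -0.704, 0.07, -0.071]
wrist_force: [0.4, -5.5, 4.7]
gripper_width: 0.701
```

```bash
python3 - <<'E'
from h import *
s=telemetry.read_state();print(s["ee_pos"],s["wrist_force"],s["ft_torque"],zyaw(s))
E
```

```text
[0.58498211 0.03309398 0.06010966] [ 0.43133543 -5.47404402  4.68990798] [-0.77351523 -0.03288364  0.14163439] 1.3720009802253545
```

{"name": "send_rows", "arguments": {
  "delta_pos": [
    [0,0,-0.001],
    [0,-0.002,-0.002],
    [0,-0.002,-0.002],
    [0,-0.002,-0.002]
  ],
  "twist": [-0.07,-0.14,-0.2,-0.2]
}}

```text
time: 10.25
ee_pos: [0.5849, 0.0328, 0.0605]
eef_rot: [0.706, -0.706, 0.034, -0.035]
wrist_force: [2.1, 0.2, 2.6]
gripper_width: 0.705
```

{"name": "send_rows", "arguments": {
  "delta_pos": [
    [0,0,0],
    [0,0,0],
    [0,0,0],
    [0,0,0],
    [0,0,0]
  ],
  "twist": [0,0,0,0,0],
  "claw": 1
}}

```text
time: 10.88
ee_pos: [0.5849, 0.0328, 0.0605]
eef_rot: [0.706, -0.706, 0.034, -0.035]
wrist_force: [1.6, 0.4, 0.1]
gripper_width: 1.0
```

{"name": "send_rows", "arguments": {
  "delta_pos": [
    [0,-0.06,0],
    [0,-0.2,0],
    [0,-0.38,0],
    [0,-0.46,0],
    [0,-0.48,0],
    [0,-0.48,0]
  ],
  "twist": [0,0,0,0,0,0]
}}

```text
time: 11.62
ee_pos: [0.5844, 0.0328, 0.1804]
eef_rot: [0.706, -0.706, 0.034, -0.035]
wrist_force: [0.8, -0.8, 0.5]
gripper_width: 1.002
```

```bash
python3 - <<'E'
from h import *
import pickle
s=telemetry.read_state(); print(s["ee_pos"],zyaw(s)); pickle.dump(s,open('pics/w3.pkl','wb')); save('wrist','w3',(180,50,460,260),2.8)
rel([.655,.033,.2])
E
```

```text
[0.58444845 0.03279259 0.1804066 ] 1.472664206096937
delta [ 0.282 -0.081  0.029] twist 0 zyaw 1.473 q6 -1.496 q1 -0.024
```

View pics/w3.png

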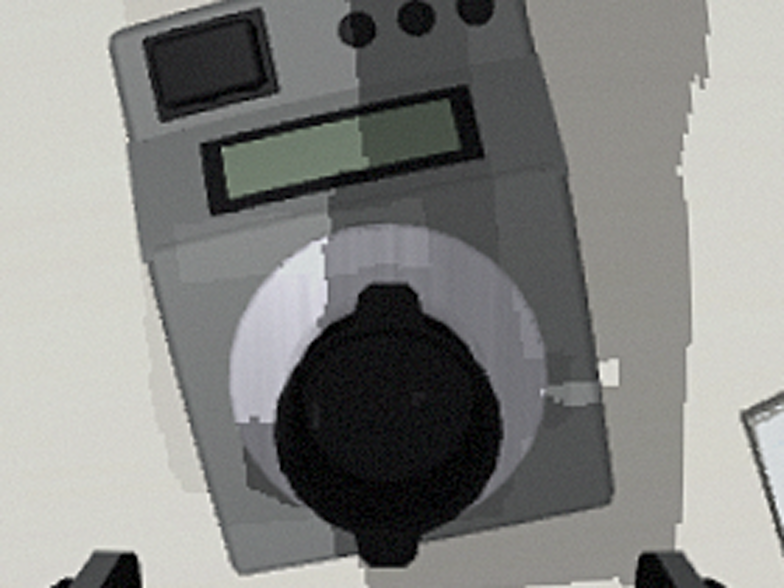

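The cup stands in the well with its tabs at (388,285) and (387,565). The tare key's top face is centred at about (208,62).

```bash
python3 - <<'E'
from h import *
import pickle
s=pickle.load(open('pics/w3.pkl','rb'))
w=lambda x,y,z:wpx('w3',180+x/2.8-.32,50+y/2.8-.32,z,s)
for z in(.097,.101):
    a,b,l,r=w(388,283,z),w(387,567,z),w(275,425,z),w(503,425,z)
    print(z,(a+b)/2,np.linalg.norm(a-b),np.linalg.norm(l-r),np.arctan2(*(b-a)[1::-1]))
cs=[w(*c,.037) for c in((150,40),(260,12),(272,82),(165,113))];k=np.mean(cs,0);print('tare',k,[np.linalg.norm(cs[i]-cs[i-1]) for i in range(4)])
y=.107; print('tare from geometry? rel to well in scale axes', Ro.from_euler('z',-y).apply(k-[.5846,.0336,.037]))
rel([k[0],k[1],.1])
E
```

```text
0.097 [0.58556943 0.03317513 0.097     ] 0.08281461639638199 0.0628672376834417 -0.10165850100318309
0.101 [0.58424141 0.03330467 0.101     ] 0.08135000921087392 0.06175540728379942 -0.10165850100318308
tare [ 0.47283943 -0.01376839  0.037     ] [np.float64(0.02569640199126347), np.float64(0.03783453013541976), np.float64(0.02409021479775811), np.float64(0.0371198466375909)]
tare from geometry? rel to well in scale axes [-1.16180157e-01 -3.51619149e-02 -2.08166817e-17]
delta [-0.425  0.319 -0.229] twist 0 zyaw 1.473 q6 -1.496 q1 -0.024
```

{"name": "send_rows", "arguments": {
  "delta_pos": [
    [-0.1,0,-0.05],
    [-0.25,0,-0.14],
    [-0.38,0.05,-0.2],
    [-0.425,0.15,-0.229],
    [-0.425,0.28,-0.229],
    [-0.425,0.4,-0.229],
    [-0.425,0.48,-0.229],
    [-0.425,0.5,-0.229],
    [-0.425,0.5,-0.229]
  ],
  "twist": [0,0,0,0,0,0,0,0,0],
  "claw": -1
}}

```text
time: 12.8
ee_pos: [0.4728, -0.0137, 0.0546]
eef_rot: [0.706, -0.706, 0.035, -0.035]
wrist_force: [-0.3, -0.1, -0.1]
gripper_width: -0.001
```

```bash
python3 - <<'E'
from h import *
s=telemetry.read_state();print(s["ee_pos"],s["wrist_force"],s["gripper_width"])
rel([.4728,-.0138,.031]);save('scene','sc')
E
```

```text
[ 0.4727776  -0.01374572  0.05460758] [-0.28615886 -0.07697717 -0.09670939] -0.0011868282999087615
delta [ 0.     0.094 -0.   ] twist 0 zyaw 1.473 q6 -1.6 q1 -0.128
```

{"name": "send_rows", "arguments": {
  "delta_pos": [
    [0,0.04,0],
    [0,0.065,0],
    [0,0.08,0],
    [0,0.09,0],
    [0,0.096,0],
    [0,0.096,0],
    [0,0.096,0],
    [0,0.096,0]
  ],
  "twist": [0,0,0,0,0,0,0,0]
}}

```text
time: 13.85
ee_pos: [0.4731, -0.0138, 0.0314]
eef_rot: [0.706, -0.706, 0.034, -0.035]
wrist_force: [-3.6, 1.0, 7.3]
gripper_width: -0.001
```

{"name": "send_rows", "arguments": {
  "delta_pos": [
    [0,0,0],
    [0,0,0],
    [0,0,0],
    [0,0,0],
    [0,0,0],
    [0,-0.06,0],
    [0,-0.2,0],
    [0,-0.4,0],
    [0,-0.6,0],
    [0,-0.6,0]
  ],
  "twist": [0,0,0,0,0,0,0,0,0,0]
}}

```text
time: 15.1
ee_pos: [0.4746, -0.014, 0.1853]
eef_rot: [-0.706, 0.706, -0.032, 0.037]
wrist_force: [0.6, 0.1, -0.4]
gripper_width: 0.002
```

```bash
python3 - <<'E'
from h import *
s=telemetry.read_state();print(s["ee_pos"],s["wrist_force"])
rel([.5716,-.2411,.2],1.472-0.4)
E
```

```text
[ 0.47460724 -0.01395233  0.18525317] [ 0.62390329  0.14149146 -0.42728106]
delta [ 0.475 -0.055 -0.866] twist 0.802 zyaw 1.473 q6 -1.6 q1 -0.128
```

{"name": "send_rows", "arguments": {
  "delta_pos": [
    [0.07,0,-0.13],
    [0.19,0,-0.35],
    [0.3,0,-0.55],
    [0.4,0.02,-0.73],
    [0.46,0.05,-0.84],
    [0.475,0.06,-0.866],
    [0.475,0.06,-0.866],
    [0.475,0.06,-0.866],
    [0.475,0.06,-0.866]
  ],
  "twist": [0,0,0,0,0,0,0,0,0],
  "claw": 1
}}

```text
time: 16.23
ee_pos: [0.5717, -0.2402, 0.1716]
eef_rot: [-0.706, 0.706, -0.031, 0.037]
wrist_force: [0.3, -0.7, 1.5]
gripper_width: 0.998
```

```bash
python3 - <<'E'
from h import *
import pickle
s=telemetry.read_state(); print(s["ee_pos"],zyaw(s)); pickle.dump(s,open('pics/w4.pkl','wb')); save('wrist','w4',(180,50,460,260),2.8)
E
```

```text
[ 0.57169581 -0.24021241  0.17159949] 1.4737231550827825
```

View pics/w4.png

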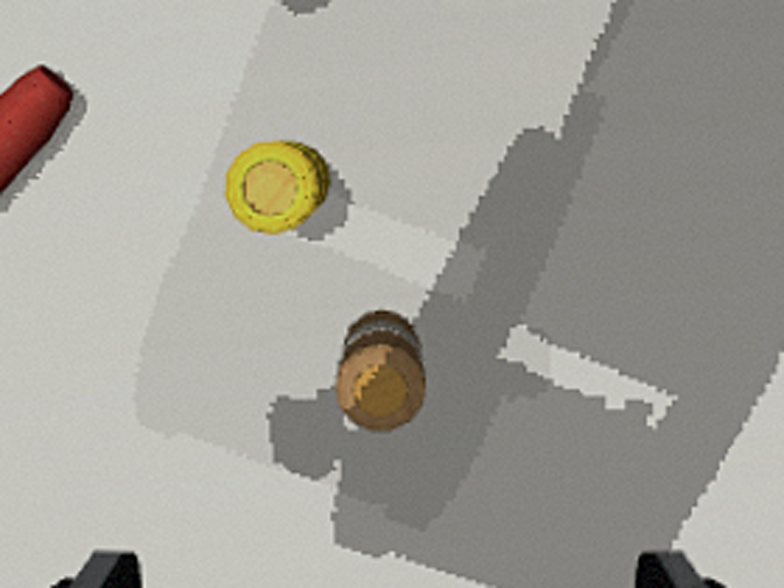

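The brown thick roll with its pale band has its top centred at (381,387), about 90 px across. The yellow look-alike is at (270,187), clear of the fingers.

```bash
python3 - <<'E'
from h import *
import pickle
s=pickle.load(open('pics/w4.pkl','rb'))
w=lambda x,y,z:wpx('w4',180+x/2.8-.32,50+y/2.8-.32,z,s)
l,r,c=w(336,387,.06),w(426,387,.06),w(381,387,.06);print(c,np.linalg.norm(l-r));rel([c[0],c[1],.036])
E
```

```text
[ 0.56812278 -0.24138302  0.06      ] 0.027407493011800083
delta [-0.018  0.542 -0.005] twist 0 zyaw 1.474 q6 -1.949 q1 -0.474
```

{"name": "send_rows", "arguments": {
  "delta_pos": [
    [-0.018,0.1,-0.005],
    [-0.018,0.28,-0.005],
    [-0.018,0.42,-0.005],
    [-0.018,0.51,-0.005],
    [-0.018,0.542,-0.005],
    [-0.018,0.542,-0.005]
  ],
  "twist": [0,0,0,0,0,0]
}}

```text
time: 17.02
ee_pos: [0.5683, -0.2412, 0.0363]
eef_rot: [-0.706, 0.706, -0.031, 0.037]
wrist_force: [-0.7, 0.4, 0.2]
gripper_width: 0.999
```

{"name": "send_rows", "arguments": {
  "delta_pos": [
    [0,0,0],
    [0,0,0],
    [0,0,0],
    [0,0,0],
    [0,0,0],
    [0,0,0],
    [0,0,0],
    [0,0,0]
  ],
  "twist": [0,0,0,0,0,0,0,0],
  "claw": -1
}}

```text
time: 18.02
ee_pos: [0.5687, -0.2413, 0.037]
eef_rot: [-0.706, 0.707, -0.031, 0.037]
wrist_force: [-0.6, 0.5, 5.1]
gripper_width: 0.299
```

{"name": "send_rows", "arguments": {
  "delta_pos": [
    [0,-0.06,0],
    [0,-0.2,0],
    [0,-0.4,0],
    [0,-0.6,0],
    [0,-0.7,0],
    [0,-0.72,0],
    [0,-0.72,0]
  ],
  "twist": [0,0,0,0,0,0,0]
}}

```text
time: 18.9
ee_pos: [0.5666, -0.2409, 0.2163]
eef_rot: [-0.706, 0.706, -0.032, 0.037]
wrist_force: [0.0, -0.4, -3.5]
gripper_width: 0.304
```

```bash
python3 - <<'E'
from h import *
rel([.5850,.0332,.215],1.473)
s=telemetry.read_state();print(s["ee_pos"],s["wrist_force"],Rt(s).round(4))
E
```

```text
delta [-0.033  0.005  1.098] twist 0.002 zyaw 1.474 q6 -1.954 q1 -0.479
[ 0.56662682 -0.24086604  0.21626615] [ 5.53991484e-04 -3.60042751e-01 -3.45831778e+00] [[ 9.953e-01  7.800e-03  9.690e-02]
 [-9.690e-02 -8.000e-04  9.953e-01]
 [ 7.900e-03 -1.000e+00 -1.000e-04]]
```

{"name": "send_rows", "arguments": {
  "delta_pos": [
    [-0.005,0,0.12],
    [-0.01,0,0.3],
    [-0.02,0,0.5],
    [-0.025,0,0.7],
    [-0.03,0,0.85],
    [-0.033,0,0.95],
    [-0.033,0,1.0],
    [-0.033,0,1.0],
    [-0.033,0,1.0]
  ],
  "twist": [0,0,0,0,0,0,0,0,0]
}}

```text
time: 20.02
ee_pos: [0.5825, 0.0079, 0.2158]
eef_rot: [-0.706, 0.706, -0.032, 0.037]
wrist_force: [0.6, -0.3, -3.1]
gripper_width: 0.301
```

```bash
python3 - <<'E'
from h import *
rel([.5850,.0332,.115],1.473)
E
```

```text
delta [-0.003  0.403  0.102] twist -0.0 zyaw 1.473 q6 -1.539 q1 -0.066
```

{"name": "send_rows", "arguments": {
  "delta_pos": [
    [-0.003,0,0.05],
    [-0.003,0,0.1],
    [-0.003,0.04,0.102],
    [-0.003,0.13,0.102],
    [-0.003,0.23,0.102],
    [-0.003,0.32,0.102],
    [-0.003,0.38,0.102],
    [-0.003,0.403,0.102],
    [-0.003,0.403,0.102]
  ],
  "twist": [0,0,0,0,0,0,0,0,0]
}}

```text
time: 21.15
ee_pos: [0.5851, 0.0332, 0.1151]
eef_rot: [-0.706, 0.706, -0.032, 0.037]
wrist_force: [0.7, 0.5, -3.6]
gripper_width: 0.307
```

{"name": "send_rows", "arguments": {
  "delta_pos": [
    [0,0.01,0],
    [0,0.02,0],
    [0,0.03,0],
    [0,0.038,0],
    [0,0.044,0],
    [0,0.044,0]
  ],
  "twist": [0,0,0,0,0,0]
}}

```text
time: 21.9
ee_pos: [0.5851, 0.0332, 0.104]
eef_rot: [-0.706, 0.706, -0.032, 0.037]
wrist_force: [1.2, -0.1, -2.8]
gripper_width: 0.305
```

{"name": "send_rows", "arguments": {
  "delta_pos": [
    [0,0.003,0],
    [0,0.006,0],
    [0,0.009,0],
    [0,0.009,0],
    [0,0.009,0]
  ],
  "twist": [0,0,0,0,0]
}}

```text
time: 22.52
ee_pos: [0.5852, 0.0332, 0.1018]
eef_rot: [-0.706, 0.706, -0.032, 0.037]
wrist_force: [-0.3, 0.3, -2.9]
gripper_width: 0.302
```

{"name": "send_rows", "arguments": {
  "delta_pos": [
    [0,0.002,0],
    [0,0.004,0],
    [0,0.004,0],
    [0,0.004,0]
  ],
  "twist": [0,0,0,0]
}}

```text
time: 23.02
ee_pos: [0.5853, 0.0332, 0.1011]
eef_rot: [-0.706, 0.706, -0.032, 0.037]
wrist_force: [-1.4, -0.1, 1.8]
gripper_width: 0.302
```

{"name": "send_rows", "arguments": {
  "delta_pos": [
    [0,0,0],
    [0,0,0],
    [0,0,0],
    [0,0,0],
    [0,0,0]
  ],
  "twist": [0,0,0,0,0],
  "claw": 0.4
}}

```text
time: 23.65
ee_pos: [0.5853, 0.0332, 0.101]
eef_rot: [-0.706, 0.706, -0.032, 0.037]
wrist_force: [-0.7, 0.4, -0.6]
gripper_width: 0.703
```

{"name": "send_rows", "arguments": {
  "delta_pos": [
    [0,-0.04,0],
    [0,-0.15,0],
    [0,-0.3,0],
    [0,-0.45,0],
    [0,-0.5,0],
    [0,-0.5,0],
    [0,-0.5,0],
    [0,-0.5,0]
  ],
  "twist": [0,0,0,0,0,0,0,0]
}}

```text
time: 24.65
ee_pos: [0.5839, 0.0333, 0.2248]
eef_rot: [-0.706, 0.707, -0.033, 0.037]
wrist_force: [0.0, 0.2, 0.6]
gripper_width: 0.701
```

```bash
python3 - <<'E'
from h import *
d=cams.get_image('wrist')["color"][50:260,180:460,::-1]; e=cams.get_image('scene')["color"][140:300,270:450,::-1]
o=np.zeros((300,800,3),np.uint8);o[:,:400]=cv2.resize(d,(400,300));o[:,400:]=cv2.resize(e,(400,300),interpolation=2)[:300]
cv2.imwrite('pics/fin.png',o)
E
```

```text
(no output)
```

View pics/fin.png

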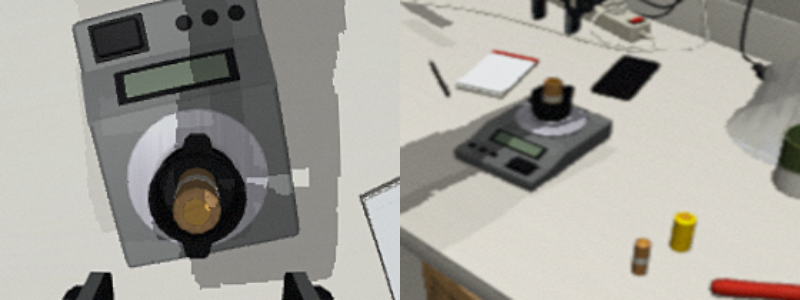

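The thick roll stands upright in the seated cup (wrist view (197,200), scene view (552,95)). The slim and yellow rolls are untouched and the gripper is clear.

```bash
python3 -c "
from workcell import workorder
print(workorder.job_done())"
```

```text
the job is handed in; nothing more can be done
None
```

The job is done and handed in at about 25 s of robot time. The cup is seated and released, the scale was tared, and the thick roll stands upright in the cup with the gripper clear.

- **Cup:** I read the bar's direction off the wrist camera and lowered the cup already lined up with it. It met no resistance at the bar and touched down at the home height, with about 7 N at most. A 0.1 rad test turn each way met only light resistance. Afterwards the rim and tab sizes in the wrist picture fitted a fully seated cup, not one riding 4 mm high.
- **Tare:** I pressed the key about 5.5 mm with 7.3 N, held it for about a second and let it go. It was not pressed again.
- **Thick roll:** I lowered it in small steps to a contact of about 5 N on the cup floor, then released it. The last wrist and scene pictures show it upright in the cup. The slim and yellow rolls are where they stood.

Two readings disagreed. The top camera put the cup about 6 mm from where the wrist camera did, so I used the wrist camera for the cup, well, key and roll. The gripper opening on the thick roll read about 25.6 mm against its 28 mm. That is still well above the slim roll's 20 mm, and the pictures show it is the thick one.

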